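# Slide a label plate out over a filing ledge

## Task

The aluminium label plate on the little wooden ledge has to be ready for filing its end. With the fingertips, push the plate back until its long edge lies snug against the fence strip, and push it along the fence towards the left end of the ledge until it overhangs so far that its red line is level with the end of the ledge. Only push it: never lift or tip it off the ledge, and leave the other things on the table where they are.

Things in the scene. Friction and masses are not known exactly. Their poses are not given: they have to be found in the camera images.
- ledge: Fixed plywood ledge on two feet, 130 mm deep (its x), 380 mm long (its y), flat top 60 mm above the table. Origin on the table under the middle of the board; +x points away from the robot to the fence side, +y to the ledge's left end (y = +190 mm), z up. A dark wooden fence strip 16 mm thick, 12 mm above the board's top, runs the whole length; its face towards the robot is at x = +40 mm. The board's front edge is at x = -65 mm.
- ledge_corner (a point): Point on the ledge's top where the fence's front face meets the left end of the board: x = +40, y = +190, z = +60 mm in the ledge's frame, same axes as the ledge.
- plate: Loose grey aluminium label plate, 70 mm wide (its x), 140 mm long (its y), 8 mm thick, 0.15 to 0.3 kg, lying flat on the ledge. Origin at the centre of its underside; +x towards the fence, +y towards the ledge's left end, z up. It starts a little away from the fence and a little skew. It slides with ordinary friction.
- plate_line (a point): Middle of the red line across the plate's top, 40 mm from the plate's left end: x = 0, y = +30, z = +8 mm in the plate's frame, same axes as the plate.
- tape_roll: Loose bystander: roll of tan masking tape lying flat on the table, 104 mm across, 25 mm high. Origin at the centre of its underside.
- cork_block: Loose bystander: brown cork sanding block on the table, 61 x 96 x 33 mm. Origin at the centre of its underside.
- yoghurt_cup: Loose bystander: empty white plastic cup on the table, 98 mm across, 70 mm high. Origin at the centre of its underside.
- dummy_mallet: Loose bystander: mallet with a round grey metal head and a pale wooden handle, lying on the table at the right, 193 mm long, 65 mm high. Origin at the centre of its underside.
Not all that is in view belongs to the job. What is shaped like the plate but purple is not meant.

How it is judged:
At the end, for the whole second after the job is handed in: The plate lies flat and at rest on the ledge, its long edge against the fence (within 4 mm at the red line and 0.05 rad of parallel), and its red line is within 7 mm of level with the left end of the ledge, so that about 40 mm of plate overhangs (y of plate_line in the frame of ledge_corner between -0.007 and 0.007 m and x of plate_line in the frame of ledge_corner between -0.039 and -0.032 m and angle between the y axis of plate and the y axis of ledge, either way round below 0.05 rad and z of plate_line in the frame of ledge_corner between 0.005 and 0.011 m and angle between plate's own z axis and vertical below 0.03 rad and linear speed of plate below 0.01 m/s); the robot touches nothing.
It fails at once if the plate is lifted more than 10 mm off the ledge (z of plate in the frame of ledge_corner above 0.01 m).
It fails at once if the plate is tipped by more than 0.12 rad (angle between plate's own z axis and vertical above 0.12 rad).
It fails at once if the plate falls off the ledge (z of plate in the frame of ledge_corner below -0.015 m).
It fails at once if the tape roll, cork block, cup or round-headed mallet is moved more than 30 mm (distance of any of tape_roll, cork_block, yoghurt_cup, dummy_mallet from where it was at the start of the episode above 0.03 m).
It also fails if it takes over 64 s, if anything falls off the work surface, if the arm or the gripper's body presses on something with over 40 N, if the wrist force passes 120 N, or if a joint passes its speed limit or range.

## Robot

A 6-joint arm with a two-finger parallel gripper is mounted at the origin on the work surface; the furniture and walls round the work are solid. World frame = base frame: x ahead of the robot, y to its left, z up, the work surface at z = 0. Lengths are in m, angles in rad, forces in N, time in s.
With the tool pointing down it reaches from about 0.15 to 0.775 m from the base axis. Payload 6.1 kg.
Tool frame: the origin (TCP) lies between the finger pads; the fingertips stand 19 mm ahead of it and the grasp point (between the pads) is the TCP; z points along the fingers, y is the line along which they close (so a half turn about z gives the same grasp; the last joint's range is limited). The gripper opens to 85 mm and grips with 20 to 120 N. Pads are 22 mm wide; open, the fingers measure 114 mm over their backs; the gripper's body (76 mm by 85 mm) begins 54 mm behind the grasp point. The pads swing forward as they close: fully open they stand 13 mm farther back than shut.
Start: joints at [-1.268, 0.126, -0.04, 1.405, 0, 1.571], TCP at [0.157, -0.501, 0.25] pointing down, gripper open.
Joint ranges: [-2.72, 2.72], [-0.95, 1.95], [-1.27, 1.35], [-1.78, 2.02], [-1.46, 1.47], [-3.14, 3.14]. Speed limits (rad/s): [2.39, 2.39, 3.01, 3.14, 3.14, 3.14].

## Interface

Orientations are given as a rotation vector (axis times angle).
In Python, from cell import telemetry, optics, job, search_frame gives the robot as it stands.
- The arm moves only by the shell command python3 -m crank 'ROWS' [OPENING] [FORCE]. ROWS is JSON, a list of rows, each an object with "slide": the shift along the world's x, y, z in m, a list of three; "spin": the turn about the world's z in degrees. In form: [{"slide": [tx, ty, tz], "spin": spin}, ...]. A call has 1 to 20 rows; each row shifts and turns the commanded pose from where the row before left it; what a row does not reach is not made up. A row lasts 1/8 s, in which the tool goes at most 62.5 mm and 10.7 degrees, less where a joint would pass 70% of its speed; a pose out of reach is approached as far as the arm can. A call with a gripper value outside its range is refused whole. OPENING is the opening in per cent of the stroke, from 0 (shut) to 100 (fully open), set as the call begins (- or left out, the last holds). The fingers move at their own pace and stop on an object; FORCE is the grip in N (left out, the last holds). Time passes only in rows, so rows that do not move let the fingers close. It gives the time, the measured TCP pose, the force, the opening and the grip force at its end, in the units of the state.
- telemetry.get_obs(): the state, without advancing time (a new reading comes with each control period).
- optics.get_image(name): name is "side" or "top" or "wrist"; returns the picture (400x640x3 uint8, blue, green, red); there is no depth.
- optics.camera_info(name): a dict with "camera_matrix" (3x3 intrinsics, pixels), "cam_to_world" (4x4, takes a point from camera to world coordinates); the wrist camera has in their place "hand_eye" (4x4, takes a point from camera to tool coordinates, whose origin is the TCP and whose axes are the flange's). Camera axes: x right, y down, z forward; pixel columns grow to the right and rows downward; lengths in m; the calibration is good to about 2 mm. A picture is of the moment at which its call begins: read the wrist's pose just before it. camera_info takes no time and is no camera call.
- job.job_done(): hands the job in; it is judged then, once.
Trained networks look in the newest picture that a camera, given by its name, has taken for a name from the list of things; names that differ only in an ending like _2 or _b are one class to them, and where a whole thing is asked for, a point or a joint stands for the part that bears it (a point fixed in the world has none). Each returns a list of dicts, best first, with "p" (0 to 1); they miss things now and then, are a little off and sometimes report something else, mostly with a low value. They report only what shows in the picture. A call takes as long as a camera call. They do not tell look-alikes from the thing itself.
- search_frame(thing, camera): "point" ([column, row] in pixels, amid what is visible of it).
The state is a dict: "clock": time; "joint_pos": joint angles; "qvel": joint speeds; "joint_torque": joint torques, N m; "tcp_pos": TCP position; "ee_rot": TCP orientation; "wrist_force": force on the tool from outside, world axes, zero at the start; "wrist_torque": the same for the moment, N m; "finger_gap": finger opening in m; "gripper_force": force on a finger pad.
Only numpy, scipy, OpenCV 4.12 (cv2) and the standard library are available. Lean on these libraries where they do the work, as an engineer would, in place of code of your own. Each camera call takes 0.05 s, during which the arm holds its last target. There are 200 camera calls.

## Working session

There is one attempt and no reset: what is moved stays moved. The work goes in short steps, Python scripts to look and compute and a shell command to move; the robot and the scene stay as the last step left them, time stands still between calls to the robot, and variables do not carry over. Pictures are saved under pics/ and viewed, at most 10 in all, crops included, and the job is handed in when it is done.

```bash
mkdir -p pics
cat > h.py <<'E'
import numpy as np, cv2
from scipy.spatial.transform import Rotation as R
from cell import telemetry, optics, job, search_frame
def cam(n):
    i=optics.camera_info(n); K=np.array(i["camera_matrix"])
    if "cam_to_world" in i: T=np.array(i["cam_to_world"])
    else:
        o=telemetry.get_obs(); W=np.eye(4); W[:3,:3]=R.from_rotvec(o["ee_rot"]).as_matrix(); W[:3,3]=o["tcp_pos"]
        T=W@np.array(i["hand_eye"])
    return K,T
def p2w(K,T,px,z):
    d=T[:3,:3]@np.linalg.solve(K,[px[0],px[1],1]); c=T[:3,3]
    return c+d*(z-c[2])/d[2]
def w2p(K,T,P):
    q=K@(T[:3,:3].T@(np.array(P)-T[:3,3])); return q[:2]/q[2]
E
python3 - <<'E'
from h import *
ims=[]
for n in ["top","side"]:
    im=optics.get_image(n); cv2.imwrite(f"pics/{n}0.png",im)
    K,T=cam(n); print(n,T[:3,3].round(3),K[0,0])
    for t,z in [("ledge",.06),("plate",.068),("plate_line",.068),("tape_roll",.02),("cork_block",.03),("yoghurt_cup",.07),("dummy_mallet",.04)]:
        for r in search_frame(t,n)[:3]: print(t,np.round(r["point"]),round(r["p"],2),p2w(K,T,r["point"],z).round(3))
E
```

```text
top [ 1.730e-01 -1.000e-03  1.652e+00] 510.2348241004971
ledge [271. 150.] 0.91 [0.533 0.13  0.06 ]
plate [273. 160.] 0.92 [0.497 0.124 0.068]
plate [212. 263.] 0.63 [0.177 0.315 0.068]
plate [412. 213.] 0.37 [ 0.322 -0.307  0.068]
plate_line [217. 261.] 0.81 [0.182 0.299 0.068]
plate_line [273. 162.] 0.68 [0.491 0.125 0.068]
plate_line [365. 180.] 0.16 [ 0.429 -0.164  0.068]
tape_roll [373. 181.] 0.85 [ 0.432 -0.195  0.02 ]
cork_block [208. 212.] 0.76 [0.339 0.336 0.03 ]
yoghurt_cup [412. 212.] 0.93 [ 0.326 -0.31   0.07 ]
dummy_mallet [416. 170.] 0.8 [ 0.463 -0.334  0.04 ]
side [0.015 1.096 0.997] 450.9949361044434
ledge [273. 244.] 0.78 [0.485 0.196 0.06 ]
plate [358. 314.] 0.9 [0.17  0.38  0.068]
plate [277. 229.] 0.75 [0.495 0.136 0.068]
plate_line [277. 226.] 0.88 [0.5   0.125 0.068]
plate_line [360. 316.] 0.78 [0.164 0.385 0.068]
tape_roll [339. 193.] 0.86 [ 0.379 -0.162  0.02 ]
cork_block [302. 299.] 0.65 [0.338 0.346 0.03 ]
yoghurt_cup [364. 166.] 0.89 [ 0.32  -0.284  0.07 ]
dummy_mallet [336. 160.] 0.67 [ 0.443 -0.338  0.04 ]
```

View pics/top0.png

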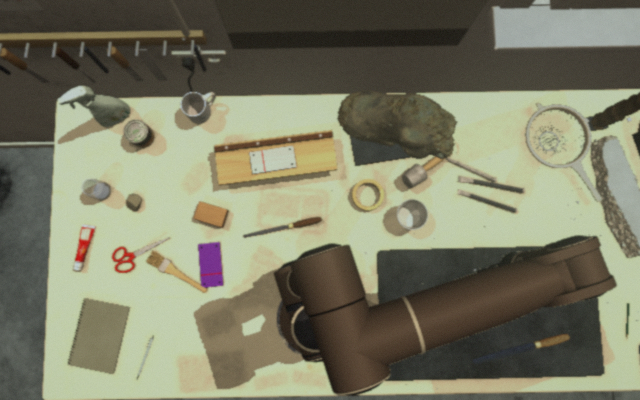

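View pics/side0.png

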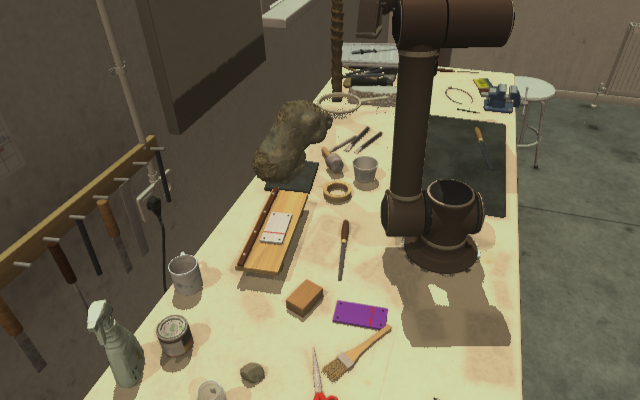

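The top view shows the plate at about (273,160) on the ledge, with its red line at (262,161), left of the plate's middle. The ledge runs from about (214,165) to (335,150), so it is turned roughly +7°. The purple look-alike is at (210,264), and the side view agrees.

I'll go above the ledge with the fingers shut.

```bash
python3 -m crank '[{"slide":[0.02,0.045,0.005],"spin":0},{"slide":[0.02,0.045,0.005],"spin":0},{"slide":[0.02,0.045,0.005],"spin":0},{"slide":[0.02,0.045,0.005],"spin":0},{"slide":[0.02,0.045,0.005],"spin":0},{"slide":[0.02,0.045,0.005],"spin":0},{"slide":[0.02,0.045,0.005],"spin":0},{"slide":[0.02,0.045,0.005],"spin":0},{"slide":[0.02,0.045,0.005],"spin":0},{"slide":[0.02,0.045,0.005],"spin":0},{"slide":[0.02,0.045,0.005],"spin":0},{"slide":[0.02,0.045,0.005],"spin":0},{"slide":[0.02,0.045,0.005],"spin":0},{"slide":[0.01,0.04,0.005],"spin":0},{"slide":[0,0,0],"spin":0},{"slide":[0,0,0],"spin":0}]' 0
python3 - <<'E'
from h import *
o=telemetry.get_obs(); print(o["clock"],R.from_rotvec(o["ee_rot"]).as_matrix().round(2))
K,T=cam("wrist"); im=optics.get_image("wrist"); cv2.imwrite("pics/w1.png",im)
print(T.round(3))
for t,z in [("plate",.068),("plate_line",.068),("ledge",.06)]:
    for r in search_frame(t,"wrist")[:2]: print(t,np.round(r["point"]),round(r["p"],2),p2w(K,T,r["point"],z).round(3))
E
```

```text
clock: 2.8
tcp_pos: [0.4263, 0.1237, 0.3202]
ee_rot: [3.105, 0.475, -0.001]
wrist_force: [-0.1, -0.4, -0.2]
finger_gap: 0.0002
gripper_force: 0.0
2.8 [[ 0.95  0.3  -0.  ]
 [ 0.3  -0.95 -0.  ]
 [-0.    0.   -1.  ]]
[[ 0.298 -0.908 -0.295  0.5  ]
 [-0.955 -0.284 -0.091  0.148]
 [-0.001  0.308 -0.951  0.444]
 [ 0.     0.     0.     1.   ]]
plate [144. 268.] 0.74 [0.22  0.308 0.068]
plate [340. 101.] 0.62 [0.503 0.124 0.068]
plate_line [338. 102.] 0.94 [0.501 0.126 0.068]
plate_line [147. 266.] 0.94 [0.224 0.305 0.068]
ledge [349.  72.] 0.74 [0.535 0.125 0.06 ]
```

View pics/w1.png

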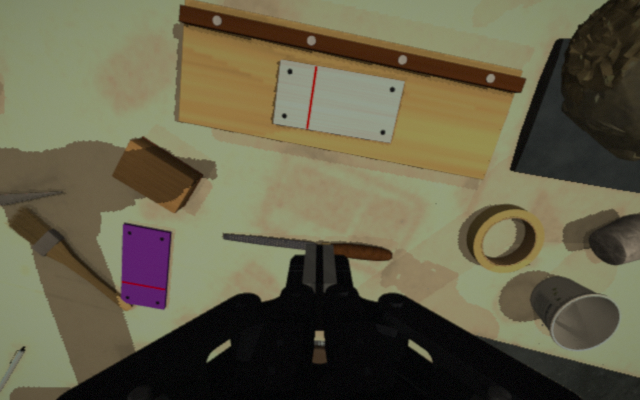

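The wrist picture shows the plate with corners near (279,61), (405,80), (397,142) and (273,123), and the red line at (312,97). The fence's foot runs from (182,26) to about (520,92). The board's left end is at column 180, and its front edge runs from (178,121) to (482,179). I'll refine these numbers.

```bash
cat > seg.py <<'E'
from h import *
def plate(im,roi,K,T,hand=None):
    hsv=cv2.cvtColor(im,cv2.COLOR_BGR2HSV); m=np.zeros(im.shape[:2],np.uint8)
    x0,y0,x1,y1=roi; s=hsv[y0:y1,x0:x1]
    m[y0:y1,x0:x1]=((s[...,1]<50)&(s[...,2]>110))*255
    h,s_,v=cv2.split(hsv); red=(((h<8)|(h>172))&(s_>140)&(v>110)); red[:y0]=0;red[y1:]=0;red[:,:x0]=0;red[:,x1:]=0
    m[red]=255
    m=cv2.morphologyEx(m,cv2.MORPH_CLOSE,np.ones((5,5)))
    c=max(cv2.findContours(m,0,2)[0],key=cv2.contourArea)
    w=np.array([p2w(K,T,p[0],.068)[:2] for p in c])
    r=cv2.minAreaRect((w*1000).astype(np.float32))
    ys,xs=np.nonzero(red); l=np.array([p2w(K,T,p,.068)[:2] for p in zip(xs,ys)])
    return r,l
E
python3 - <<'E'
from seg import *
im=cv2.imread("pics/w1.png"); K,T=cam("wrist")
r,l=plate(im,(255,45,420,155),K,T); print("plate",r,len(l),l.mean(0).round(4) if len(l) else 0)
# fence foot: per column the dark->yellow transition
v=cv2.cvtColor(im,cv2.COLOR_BGR2HSV)[...,2].astype(int); pts=[]
g=cv2.GaussianBlur(im,(3,3),0)[...,2].astype(int)
for c in range(190,515,5):
    e=15+(c-182)*(92-26)/338+10; a=int(e-12); b=int(e+14)
    d=np.diff(g[max(a,0):b,c]); pts.append((c,max(a,0)+d.argmax()+.5))
F=np.array([p2w(K,T,p,.06)[:2] for p in pts])
vx,vy,x,y=cv2.fitLine((F*1000).astype(np.float32),cv2.DIST_HUBER,0,.01,.01).ravel(); print("fence dir",vx,vy,"pt",x,y,"yaw",np.degrees(np.arctan2(-vx*np.sign(vy),abs(vy))))
for n,p in dict(cornerLF=(182,26),frontL=(178,121),frontR=(482,179),fenceR=(521,91)).items(): print(n,p2w(K,T,p,.06).round(4))
# left end edge per row
L=[]
for rr in range(35,118,4):
    d=np.diff(cv2.GaussianBlur(im,(3,3),0)[rr,168:195,0].astype(int)); L.append((168+np.abs(d).argmax()+.5,rr))
E=np.array([p2w(K,T,p,.06)[:2] for p in L]); print((E*1000).round(0).tolist())
E
```

```text
plate ((499.94549560546875, 126.37789916992188), (69.19154357910156, 139.73651123046875), 8.041626930236816) 122 [0.497  0.1561]
fence dir 0.11082802 -0.9938396 pt 548.10516 124.17586 yaw 6.3630486
cornerLF [0.5254 0.3115 0.06  ]
frontL [0.4242 0.2991 0.06  ]
frontR [ 0.4666 -0.0758  0.06  ]
fenceR [ 0.5744 -0.072   0.06  ]
[[514.0, 319.0], [511.0, 314.0], [507.0, 313.0], [503.0, 313.0], [499.0, 313.0], [495.0, 311.0], [491.0, 311.0], [487.0, 311.0], [482.0, 312.0], [478.0, 310.0], [474.0, 309.0], [470.0, 310.0], [465.0, 309.0], [461.0, 308.0], [457.0, 307.0], [452.0, 308.0], [448.0, 307.0], [444.0, 305.0], [439.0, 306.0], [434.0, 306.0], [429.0, 305.0]]
```

```bash
python3 -c "
import cv2
im=cv2.imread('pics/w1.png')[0:190,165:535]
cv2.imwrite('pics/w1c.png',cv2.resize(im,None,fx=2.16,fy=2.16,interpolation=cv2.INTER_CUBIC))"
```

```text
(no output)
```

View pics/w1c.png

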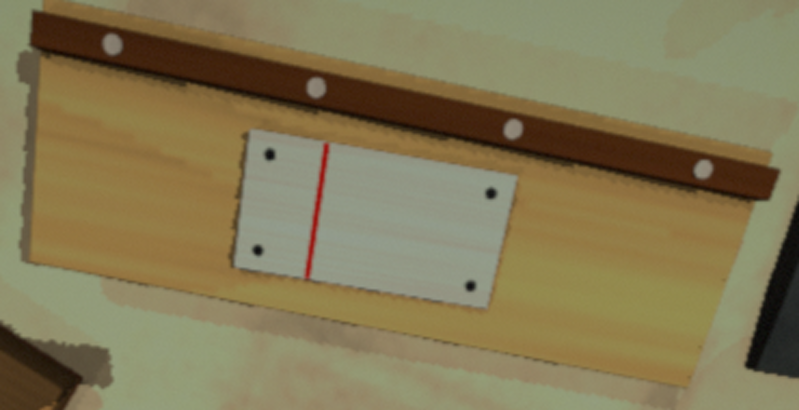

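The numbers hold together: the plate measures 69 x 140 mm and the board front to fence 103.5 mm (105 given).
- **Ledge:** yaw is about +6.4°. The end of the ledge is at u = 251 mm along it.
- **Plate:** yaw is 8.0° and the gap to the fence is about 12.6 mm. The red line is at u = 100 mm, so it has to travel about 151 mm.

I'll align the tool and go down in front of the plate's long edge.

```bash
python3 -m crank '[{"slide":[0.009,-0.002,-0.05],"spin":-5.5},{"slide":[0.009,-0.002,-0.05],"spin":-5.5},{"slide":[0,0,-0.05],"spin":0},{"slide":[0,0,-0.05],"spin":0},{"slide":[0,0,-0.015],"spin":0},{"slide":[0,0,0],"spin":0},{"slide":[0,0,0],"spin":0}]' 0
python3 -m crank '[{"slide":[0,0,-0.01],"spin":0},{"slide":[0,0,-0.005],"spin":0},{"slide":[0,0,0],"spin":0}]'
python3 -m crank '[{"slide":[0,0,-0.003],"spin":0},{"slide":[0,0,-0.002],"spin":0},{"slide":[0,0,0],"spin":0}]'
python3 - <<'E'
from h import *
cv2.imwrite("pics/w2.png",optics.get_image("wrist"))
E
```

```text
clock: 3.88
tcp_pos: [0.4533, 0.0814, 0.1074]
ee_rot: [-3.101, -0.249, -0.001]
wrist_force: [-0.1, 0.3, 0.2]
finger_gap: 0.0002
gripper_force: 0.0
clock: 4.25
tcp_pos: [0.4516, 0.0813, 0.0899]
ee_rot: [-3.101, -0.25, 0.006]
wrist_force: [0.8, -0.3, 0.0]
finger_gap: 0.0001
gripper_force: 0.0
clock: 4.62
tcp_pos: [0.4518, 0.0812, 0.0851]
ee_rot: [-3.101, -0.25, 0.005]
wrist_force: [-0.3, -0.3, -0.1]
finger_gap: -0.0003
gripper_force: 0.0
```

View pics/w2.png

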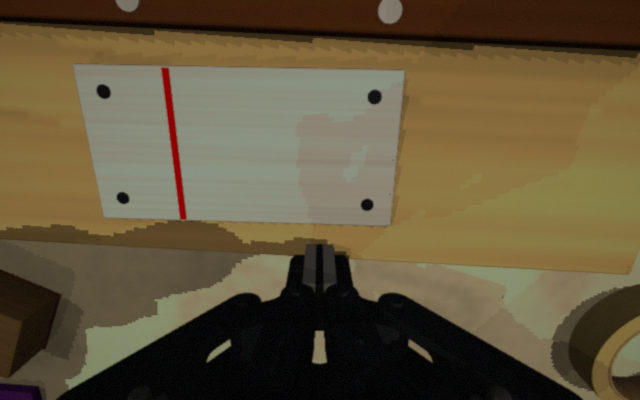

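The fingertips are at (319,248), in front of the plate's right half and clear of its front edge at about row 220. The turn fell short by 3° and y by 39 mm, so I'll correct both and probe the height.

```bash
python3 -m crank '[{"slide":[-0.004,0.013,0],"spin":-1},{"slide":[-0.003,0.013,0],"spin":-1},{"slide":[0,0.013,0],"spin":-1},{"slide":[0,0,0],"spin":0},{"slide":[0,0,-0.001],"spin":0},{"slide":[0,0,0],"spin":0}]'
python3 - <<'E'
from seg import *
K,T=cam("wrist"); im=optics.get_image("wrist"); cv2.imwrite("pics/w3.png",im)
r,l=plate(im,(40,40,560,235),K,T); print(r,l.mean(0).round(4))
o=telemetry.get_obs()["tcp_pos"]; P=np.array(o)*1
for d in (0.019,.032): print(d,w2p(K,T,[o[0],o[1],o[2]-d]))
E
```

```text
clock: 5.42
tcp_pos: [0.4504, 0.0852, 0.0842]
ee_rot: [-3.075, -0.236, 0.008]
wrist_force: [0.9, 0.6, 0.1]
finger_gap: 0.0005
gripper_force: 0.0
((499.9609375, 126.64521789550781), (68.97682189941406, 138.7058563232422), 8.21942138671875) [0.498  0.1568]
0.019 [324.07370081 258.07221643]
0.032 [325.12341412 246.42529267]
```

View pics/w3.png

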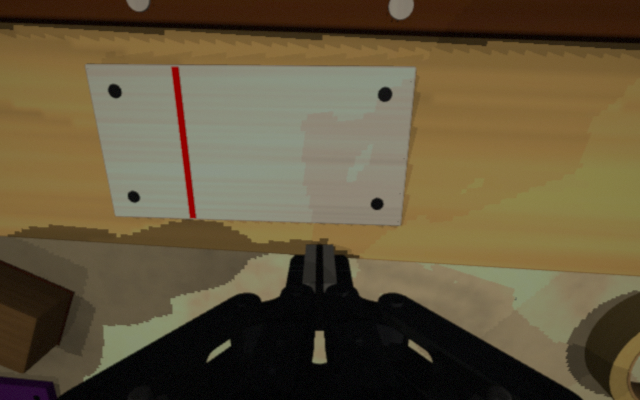

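Run:
```python
from h import *
o=telemetry.get_obs(); print(np.round(o["joint_pos"],3),o["qvel"],R.from_rotvec(o["ee_rot"]).as_matrix().round(3),np.round(o["joint_torque"],1))
```

```text
[ 0.152  0.058 -0.486  1.027  0.058  3.141] [ 0.0008517  -0.00079525  0.00163537 -0.00072811  0.00042933 -0.00096779] [[ 0.988  0.152 -0.009]
 [ 0.153 -0.987  0.057]
 [-0.001 -0.057 -0.998]] [ -0.  -36.7  32.9  -0.    0.2   0. ]
```

Joint 6 is at its limit (3.141), which is why the move stalled. I'll turn the tool the other way, about +87.5°, so it sits square to the ledge with the wrist in mid-range.

```bash
python3 -m crank '[{"slide":[0,0,0.03],"spin":0},{"slide":[0,0,0],"spin":9.7},{"slide":[0,0,0],"spin":9.7},{"slide":[0,0.005,0],"spin":9.7},{"slide":[0,0.005,0],"spin":9.7},{"slide":[0,0.005,0],"spin":9.7},{"slide":[0,0.005,0],"spin":9.7},{"slide":[0,0.005,0],"spin":9.7},{"slide":[0,0.005,0],"spin":9.7},{"slide":[-0.005,0.005,0],"spin":9.7},{"slide":[0,0,0],"spin":0},{"slide":[0,0,0],"spin":0}]'
python3 - <<'E'
from h import *
o=telemetry.get_obs(); print(np.round(o["joint_pos"],3),R.from_rotvec(o["ee_rot"]).as_matrix().round(3))
E
```

```text
clock: 6.98
tcp_pos: [0.4455, 0.1202, 0.1143]
ee_rot: [-2.078, -2.305, 0.067]
wrist_force: [-0.2, -0.8, -0.1]
finger_gap: 0.0003
gripper_force: 0.0
[ 0.259  0.089 -0.383  1.155  0.008  1.726] [[-0.103  0.993 -0.057]
 [ 0.995  0.103 -0.007]
 [-0.001 -0.057 -0.998]]
```

```bash
python3 -m crank '[{"slide":[0,0,-0.02],"spin":0},{"slide":[0,0,-0.01],"spin":0},{"slide":[0,0,-0.001],"spin":0},{"slide":[0,0,0],"spin":0}]'
python3 -m crank '[{"slide":[0,0,-0.001],"spin":0},{"slide":[0,0,-0.001],"spin":0},{"slide":[0,0,0],"spin":0}]'
```

```text
clock: 7.48
tcp_pos: [0.4456, 0.1202, 0.0836]
ee_rot: [-2.075, -2.307, 0.067]
wrist_force: [-0.6, 0.2, 0.9]
finger_gap: 0.0002
gripper_force: 0.0
clock: 7.85
tcp_pos: [0.4454, 0.1202, 0.0814]
ee_rot: [-2.075, -2.307, 0.067]
wrist_force: [0.0, -0.4, -0.1]
finger_gap: -0.0002
gripper_force: 0.0
```

```bash
python3 -m crank '[{"slide":[0.003,0.0003,0],"spin":0},{"slide":[0.003,0.0003,0],"spin":0},{"slide":[0.003,0.0003,0],"spin":0},{"slide":[0.003,0.0003,0],"spin":0},{"slide":[0.002,0.0002,0],"spin":0}]'
python3 -m crank '[{"slide":[0.002,0.0002,0],"spin":0},{"slide":[0.002,0.0002,0],"spin":0}]'
python3 - <<'E'
from h import *
cv2.imwrite("pics/w4.png",optics.get_image("wrist"))
E
```

```text
clock: 8.48
tcp_pos: [0.4596, 0.1216, 0.0813]
ee_rot: [-2.074, -2.307, 0.067]
wrist_force: [-0.4, 0.9, -0.5]
finger_gap: 0.0003
gripper_force: 0.0
clock: 8.72
tcp_pos: [0.4628, 0.122, 0.0812]
ee_rot: [-2.074, -2.307, 0.068]
wrist_force: [-2.4, 0.1, 1.1]
finger_gap: -0.0005
gripper_force: 1.4
```

View pics/w4.png

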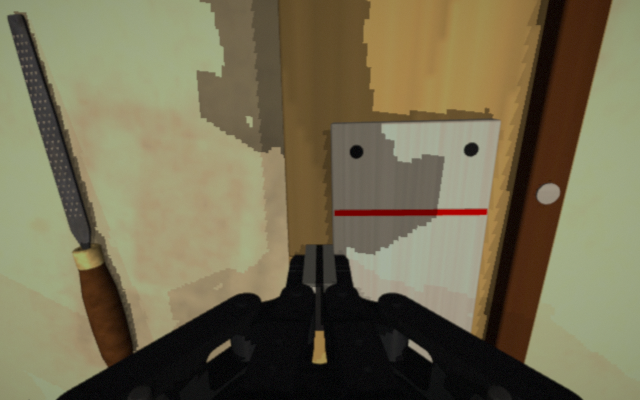

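The fingertips at (320,250) have just reached the plate's long edge, and the gap to the fence is still there at columns 498–510. I'll keep pushing.

```bash
python3 -m crank '[{"slide":[0.003,0.0003,0],"spin":0},{"slide":[0.003,0.0003,0],"spin":0},{"slide":[0.002,0.0002,0],"spin":0},{"slide":[0,0,0],"spin":0}]'
python3 -m crank '[{"slide":[0.002,0.0002,0],"spin":0},{"slide":[0.001,0.0001,0],"spin":0}]'
python3 -m crank '[{"slide":[0.001,0.0001,0],"spin":0},{"slide":[0,0,0],"spin":0}]'
```

```text
clock: 9.28
tcp_pos: [0.4718, 0.1228, 0.0813]
ee_rot: [-2.075, -2.307, 0.066]
wrist_force: [-1.2, 0.2, -0.6]
finger_gap: 0.0
gripper_force: 0.2
clock: 9.52
tcp_pos: [0.4743, 0.1231, 0.0813]
ee_rot: [-2.074, -2.307, 0.067]
wrist_force: [-3.1, -0.4, 1.1]
finger_gap: -0.0002
gripper_force: 1.6
clock: 9.78
tcp_pos: [0.4745, 0.123, 0.0812]
ee_rot: [-2.074, -2.307, 0.069]
wrist_force: [-4.7, -0.5, 3.1]
finger_gap: 0.0005
gripper_force: 2.6
```

```bash
python3 -m crank '[{"slide":[0.001,0.0001,0],"spin":0},{"slide":[0.001,0.0001,0],"spin":0},{"slide":[0,0,0],"spin":0}]'
python3 - <<'E'
from seg import *
K,T=cam("wrist"); im=optics.get_image("wrist"); cv2.imwrite("pics/w5.png",im)
r,l=plate(im,(325,60,520,330),K,T); print(r,l.mean(0).round(4))
E
```

```text
clock: 10.15
tcp_pos: [0.4749, 0.1229, 0.0812]
ee_rot: [-2.072, -2.305, 0.073]
wrist_force: [-10.4, -1.1, 7.1]
finger_gap: -0.0005
gripper_force: 5.7
((511.6455383300781, 145.71173095703125), (68.26215362548828, 101.33950805664062), 6.3473992347717285) [0.5112 0.1565]
```

View pics/w5.png

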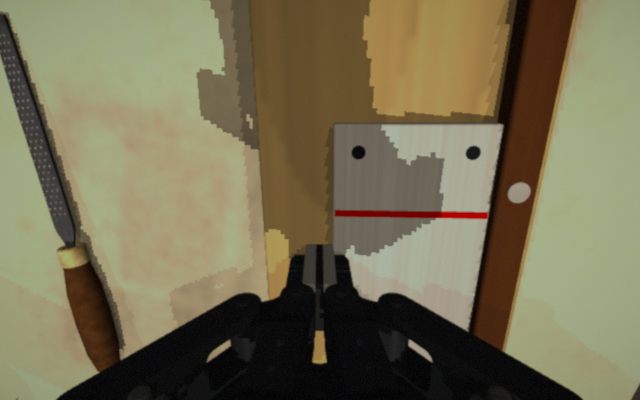

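The plate's long edge now lies against the fence (boundary at about columns 473–502), and its yaw of 6.35° matches the ledge. Next I'll go to the right end.

```bash
python3 -m crank '[{"slide":[-0.015,-0.0015,0],"spin":0},{"slide":[0,0,0.04],"spin":0},{"slide":[0.02,-0.03,0],"spin":0},{"slide":[0.02,-0.03,0],"spin":0},{"slide":[0.021,-0.028,0],"spin":0},{"slide":[0,0,0],"spin":0},{"slide":[0,0,0],"spin":0}]'
python3 - <<'E'
from h import *
K,T=cam("wrist"); cv2.imwrite("pics/w6.png",optics.get_image("wrist"))
E
```

```text
clock: 11.08
tcp_pos: [0.5231, 0.0341, 0.1213]
ee_rot: [-2.075, -2.307, 0.067]
wrist_force: [0.2, -0.4, 0.9]
finger_gap: -0.0001
gripper_force: 0.0
```

View pics/w6.png

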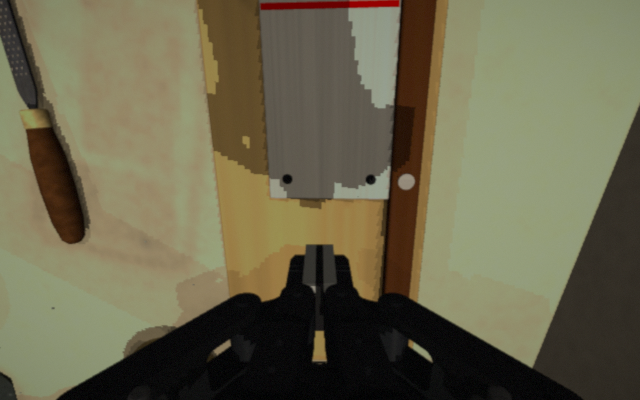

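The tips at (320,250) are behind the middle of the plate's right end (row 199, columns 270–388). I'll lower and push along the fence.

```bash
python3 -m crank '[{"slide":[0,0,-0.025],"spin":0},{"slide":[0,0,-0.0145],"spin":0},{"slide":[0,0,0],"spin":0},{"slide":[-0.0003,0.003,0],"spin":0},{"slide":[-0.0003,0.003,0],"spin":0},{"slide":[-0.0003,0.003,0],"spin":0},{"slide":[-0.0003,0.003,0],"spin":0},{"slide":[-0.0003,0.003,0],"spin":0},{"slide":[-0.0004,0.003,0],"spin":0},{"slide":[-0.0005,0.004,0],"spin":0},{"slide":[-0.0005,0.004,0],"spin":0},{"slide":[-0.0005,0.004,0],"spin":0},{"slide":[-0.0005,0.004,0],"spin":0},{"slide":[-0.0005,0.004,0],"spin":0},{"slide":[-0.0005,0.004,0],"spin":0},{"slide":[0,0,0],"spin":0}]'
python3 - <<'E'
from seg import *
K,T=cam("wrist"); im=optics.get_image("wrist"); cv2.imwrite("pics/w7.png",im)
r,l=plate(im,(200,0,425,260),K,T); print(r,l.mean(0).round(4))
E
```

```text
clock: 13.12
tcp_pos: [0.5184, 0.0766, 0.0816]
ee_rot: [-2.073, -2.307, 0.066]
wrist_force: [0.6, -0.3, 0.2]
finger_gap: -0.0003
gripper_force: 0.5
((510.4649658203125, 159.86041259765625), (67.50868225097656, 62.12275314331055), 6.754038333892822) [0.5107 0.1889]
```

View pics/w7.png

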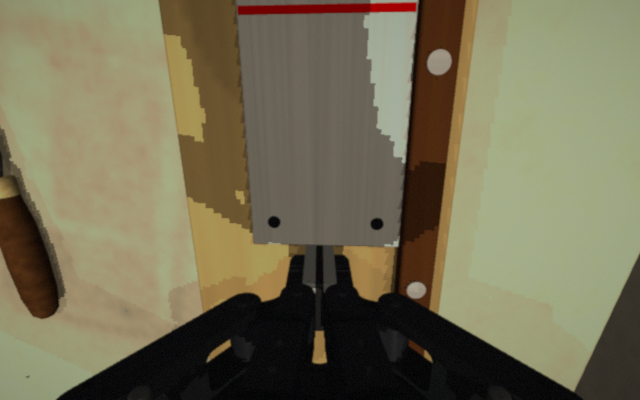

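The tips touch the plate's right end at row 245. It is sliding parallel to the fence, and the red line has moved 32 mm, leaving about 120 mm. I'll push 100 mm more and then look.

```bash
python3 -m crank '[{"slide":[-0.0005,0.005,0],"spin":0},{"slide":[-0.0006,0.005,0],"spin":0},{"slide":[-0.0005,0.005,0],"spin":0},{"slide":[-0.0006,0.005,0],"spin":0},{"slide":[-0.0005,0.005,0],"spin":0},{"slide":[-0.0006,0.005,0],"spin":0},{"slide":[-0.0005,0.005,0],"spin":0},{"slide":[-0.0006,0.005,0],"spin":0},{"slide":[-0.0005,0.005,0],"spin":0},{"slide":[-0.0006,0.005,0],"spin":0},{"slide":[-0.0005,0.005,0],"spin":0},{"slide":[-0.0006,0.005,0],"spin":0},{"slide":[-0.0005,0.005,0],"spin":0},{"slide":[-0.0006,0.005,0],"spin":0},{"slide":[-0.0005,0.005,0],"spin":0},{"slide":[-0.0006,0.005,0],"spin":0},{"slide":[-0.0005,0.005,0],"spin":0},{"slide":[-0.0006,0.005,0],"spin":0},{"slide":[-0.0005,0.005,0],"spin":0},{"slide":[0,0,0],"spin":0}]'
python3 -m crank '[{"slide":[0.001,-0.012,0],"spin":0},{"slide":[0,0,0.05],"spin":0},{"slide":[0,0,0.05],"spin":0},{"slide":[0,0.03,0.04],"spin":0},{"slide":[0,0,0],"spin":0},{"slide":[0,0,0],"spin":0},{"slide":[0,0,0],"spin":0}]'
python3 - <<'E'
from h import *
cv2.imwrite("pics/w8.png",optics.get_image("wrist"))
E
```

```text
clock: 15.68
tcp_pos: [0.5081, 0.1715, 0.0819]
ee_rot: [-2.074, -2.308, 0.066]
wrist_force: [0.6, 0.8, -0.6]
finger_gap: 0.0
gripper_force: 0.0
clock: 16.55
tcp_pos: [0.5085, 0.188, 0.2203]
ee_rot: [-2.075, -2.306, 0.071]
wrist_force: [0.2, 0.3, 0.0]
finger_gap: -0.0003
gripper_force: 0.0
```

View pics/w8.png

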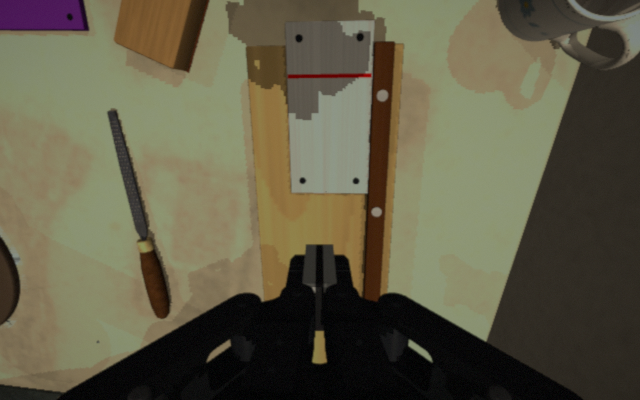

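The plate overhangs the ledge's left end (row 44–45), and its red line is at row 75. It is still snug, with the fence boundary at about column 371. I'll measure the remaining distance in this view.

Run:
```python
from seg import *
K,T=cam("wrist"); im=cv2.imread("pics/w8.png")
r,l=plate(im,(280,10,376,200),K,T); print(r,l.mean(0).round(4))
g=cv2.cvtColor(im,cv2.COLOR_BGR2HSV)
th=np.radians(6.36); n=np.array([np.cos(th),np.sin(th)]);u=np.array([-np.sin(th),np.cos(th)])
print("line n,u",l.mean(0)@n,l.mean(0)@u)
s=cv2.GaussianBlur(im,(3,3),0).astype(int)
for c in list(range(252,286,4))+[396,399]:
    d=np.abs(np.diff(s[34:56,c,:],axis=0)).sum(1); k=34+d.argmax()+.5
    p=p2w(K,T,(c,k),.06)[:2]; print(c,k,(p@n*1000).round(1),(p@u*1000).round(1))
# fence foot between plate and end / below plate
for rr in (205,225,240):
    d=np.diff(s[rr,350:378,2]); k=350+d.argmin()+.5; print("fence",rr,k,p2w(K,T,(k,rr),.06)[:2]@n*1000)
```

```text
((499.13153076171875, 254.16648864746094), (69.06697082519531, 139.16525268554688), 6.257513999938965) [0.525 0.287]
line n,u 0.5535865323074028 0.2270712131496322
252 45.5 460.3 251.3
256 45.5 463.6 251.3
260 44.5 467.0 252.0
264 45.5 470.3 251.2
268 44.5 473.7 251.9
272 44.5 477.0 251.8
276 44.5 480.3 251.8
280 45.5 483.6 251.0
284 44.5 486.9 251.7
396 42.5 577.7 251.8
399 42.5 580.1 251.8
fence 205 363.5 556.8700086104601
fence 225 364.5 558.577102409593
fence 240 363.5 558.2073391990572
```

```bash
python3 -c "
import cv2
im=cv2.imread('pics/w8.png')[10:110,235:415]
cv2.imwrite('pics/w8c.png',cv2.resize(im,None,fx=4.4,fy=4.4,interpolation=cv2.INTER_CUBIC))"
```

```text
(no output)
```

View pics/w8c.png

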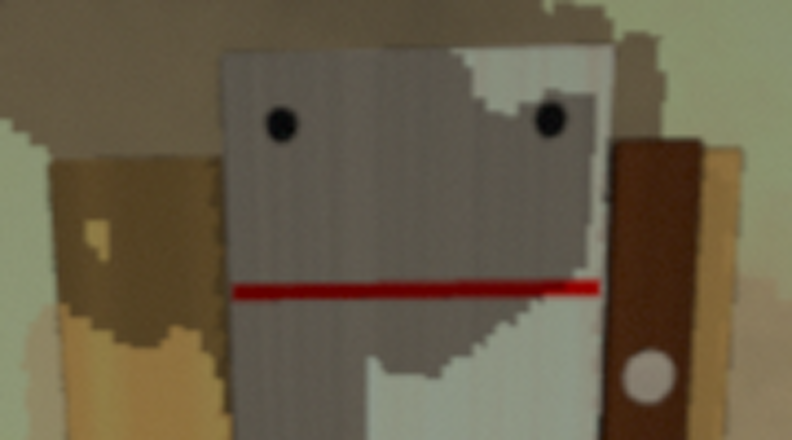

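The line is 24 mm short of the end (u = 227.3 against 251.6). The plate is snug and parallel, 6.26° against 6.36°. I'll go back down behind it and push the rest.

```bash
python3 -m crank '[{"slide":[0.001,-0.030,-0.04],"spin":0},{"slide":[0,0,-0.045],"spin":0},{"slide":[0,0,-0.04],"spin":0},{"slide":[0,0,-0.0135],"spin":0},{"slide":[0,0,0],"spin":0},{"slide":[-0.0004,0.004,0],"spin":0},{"slide":[-0.0005,0.004,0],"spin":0},{"slide":[-0.0004,0.004,0],"spin":0},{"slide":[-0.0005,0.004,0],"spin":0},{"slide":[-0.0004,0.004,0],"spin":0},{"slide":[-0.0005,0.004,0],"spin":0},{"slide":[-0.0004,0.004,0],"spin":0},{"slide":[0,0,0],"spin":0},{"slide":[0,0,0],"spin":0}]'
```

```text
clock: 18.35
tcp_pos: [0.5068, 0.1874, 0.083]
ee_rot: [-2.073, -2.307, 0.067]
wrist_force: [0.1, -0.5, 0.4]
finger_gap: 0.0001
gripper_force: 0.1
```

```bash
python3 -m crank '[{"slide":[-0.0004,0.003,0],"spin":0},{"slide":[-0.0003,0.003,0],"spin":0},{"slide":[-0.0002,0.002,0],"spin":0},{"slide":[0,0,0],"spin":0},{"slide":[0,0,0],"spin":0}]'
python3 -m crank '[{"slide":[0.001,-0.012,0],"spin":0},{"slide":[0,0,0.05],"spin":0},{"slide":[0,0,0.05],"spin":0},{"slide":[0,0.01,0.04],"spin":0},{"slide":[0,0,0],"spin":0},{"slide":[0,0,0],"spin":0},{"slide":[0,0,0],"spin":0}]'
python3 - <<'E'
from seg import *
K,T=cam("wrist"); im=optics.get_image("wrist"); cv2.imwrite("pics/w9.png",im)
r,l=plate(im,(280,0,372,230),K,T); print(r)
th=np.radians(6.36); n=np.array([np.cos(th),np.sin(th)]);u=np.array([-np.sin(th),np.cos(th)])
c=np.array(r[0]); print("n",c@n,"line u",c@u+30)
s=cv2.GaussianBlur(im,(3,3),0).astype(int)
k0=w2p(K,T,[*(n*.47+u*.2516),.06]); print("end px",k0)
for cc in range(int(k0[0])-8,int(k0[0])+10,3):
    a=int(k0[1])-10; d=np.abs(np.diff(s[a:a+22,cc,:],axis=0)).sum(1); p=p2w(K,T,(cc,a+d.argmax()+.5),.06)[:2]; print((p@u*1000).round(1),end=' ')
E
```

```text
clock: 18.98
tcp_pos: [0.5061, 0.1952, 0.0834]
ee_rot: [-2.074, -2.307, 0.066]
wrist_force: [1.6, -0.2, 0.2]
finger_gap: -0.0001
gripper_force: 0.0
clock: 19.85
tcp_pos: [0.5065, 0.1923, 0.2219]
ee_rot: [-2.074, -2.306, 0.07]
wrist_force: [-0.4, -0.8, -1.2]
finger_gap: -0.0003
gripper_force: 0.0
((495.92633056640625, 275.26739501953125), (69.01321411132812, 133.72445678710938), 6.738056182861328)
n 523.3669303388754 line u 248.6369601361167
end px [266.2508098  51.0251239]
245.2 251.3 251.3 251.2 252.0 251.9
```

View pics/w9.png

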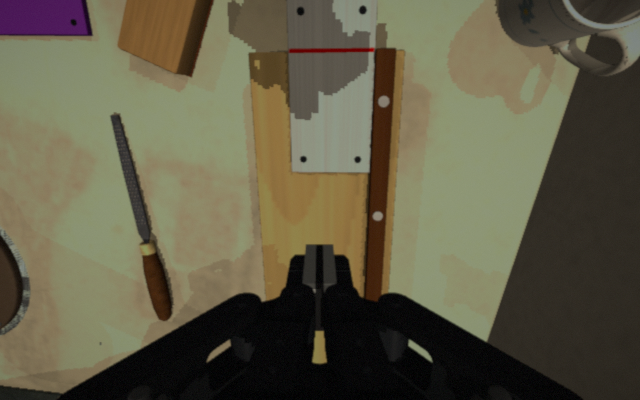

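The red line (row 50) is level with the ledge's end (row 50–51). The plate's right edge puts the line at u = 251.8 against 251.6, and the long edge touches the fence with no board showing between them. The gripper is clear, so I'm handing in.

```bash
python3 -c "
from cell import job; print(job.job_done())"
```

```text
the job is handed in; nothing more can be done
None
```

The job is handed in, with no verdict returned: by my last picture the plate lies snug against the fence, its red line within about 1 mm of level with the ledge's left end, and the gripper is clear of everything.

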